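# Hold the pine bar down on its jig against the spring plunger

### The job

Lay the pine bar with the two holes lengthwise across the two posts of the jig, in their recesses and over the sprung plunger, then push it down without ramming it until it lies flat on both posts, and keep it pressed there so that a colleague could clamp its ends. The spring lifts the bar again if you let go, so finish while still holding the bar down; leave the screwdriver, the tape measure and the glue bottle where they are.

Things in the scene. Friction and masses are not known exactly. Their poses are not given: they have to be found in the camera images.
- bar_centre (a point): Centre (half-way up) of the loose pine bar: a flat piece of pale wood with two small holes through it, each about half-way between its middle and an end, 180 mm long along its own y, 42 mm wide along its own x, 21 mm thick along its own z, about 0.11 kg, flat on the table at the start. Either way round is right. Grip it across its 42 mm width.
- jig: Fixed wooden jig; origin at the centre of its underside on the table, z up, long direction its own y. Base board 94 x 236 x 12 mm with a wooden post at each end, reaching from 55 to 103 mm either side of the centre. The posts' flat rest faces are 52 mm above the table, each in a recess with low walls (see seat_centre). Between the posts (110 mm clear) there is only the plunger.
- seat_centre (a point): Point of the jig midway between the posts at the height of their rest faces, where the middle of the bar's underside belongs; axes as the jig. The recess walls stand 10 mm above the rest faces: side cheeks 50 mm apart in x (4 mm to spare each side of the bar; 66 mm over their outsides) and end stops with inner faces 95 mm from the centre (5 mm to spare at each end).
- plunger_top (a point): Centre of the top of the steel plunger cap (32 mm across) at the middle of the jig. Released it stands 68 mm above the table, which is 16 mm above the rest faces.
- plunger (a joint): Plunger travel downwards in m: 0 released (top 16 mm above the rest faces), 0.016 when its top is level with the rest faces, stop at 0.022. A spring pushes it up with 4 N at 0, 12 N at 0.016 (500 N/m), so the bar's own weight does not press it down.
- screwdriver: Bystander: screwdriver, 204 mm long and 26 mm thick, lying on the table; origin at the centre of its underside.
- tape_measure: Bystander: tape measure, 43 x 85 x 65 mm, standing on the table; origin at the centre of its underside.
- glue_bottle: Bystander: glue bottle, 55 mm across and 153 mm tall, standing on the table; origin at the centre of its underside.
- bar: The same pine bar; origin at the centre of its underside, axes as above.
Things that resemble listed ones, but are neither listed nor needed, are in the scene too. Of the things like the bar, leave any that is grey; of the rest the smaller one is meant.

How it is judged:
By the outcome, as a careful person would: the job done as asked, in the order asked, and still so for the second after the job is handed in, while the arm keeps its last pose, push and grip.
It also fails if it takes over 35 s, if anything falls off the work surface, if the arm or the gripper's body presses on something with over 40 N, if the wrist force passes 120 N, or if a joint passes its speed limit or range.

### The arm

A 6-joint arm with a two-finger parallel gripper is mounted at the origin on the work surface; the furniture and walls round the work are solid. World frame = base frame: x ahead of the robot, y to its left, z up, the work surface at z = 0. Lengths are in mm, angles in rad, forces in N, time in s.
With the tool pointing down it reaches from about 350 to 775 mm from the base axis. Payload 7.3 kg.
Tool frame: the origin (TCP) lies at the very end of the fingers, on their centre line; the grasp point (between the pads) lies 19 mm behind it; z points along the fingers, y is the line along which they close (so a half turn about z gives the same grasp; the last joint's range is limited). The gripper opens to 92 mm and grips with 3 to 60 N. Pads are 19 mm wide; open, the fingers measure 130 mm over their backs; the gripper's body (75 mm by 190 mm) begins 47 mm behind the grasp point.
Start: joints at [1.093, 0.342, 1.524, -0, 1.275, -0.146], TCP at [171.002, 496.39, 226.741] pointing down, gripper open.
Joint ranges: [-2.53, 2.53], [-0.77, 2.02], [0.04, 2.7], [-1, 4.14], [0.28, 2.66], [-3.11, 3.11]. Speed limits (rad/s): [2.57, 2.57, 3.14, 3.14, 3.14, 3.14].

### API

Orientations are given as [roll, pitch, yaw] about the fixed x, y, z axes, in that order (R = Rz(yaw) Ry(pitch) Rx(roll)).
In Python, from plant import bot gives the robot as it stands.
- The arm moves only by the tool apply_moves, never from a script. Its argument "motion" is text: rows parted by semicolons, each of 4 numbers parted by spaces: the shift along the tool's x, y, z in m, then the turn about the tool's z in degrees. A call has 1 to 8 rows; each row shifts and turns the commanded pose from where the row before left it, along the tool's axes as they then stand; what a row does not reach is not made up. A row lasts 1/8 s, in which the tool goes at most 62.5 mm and 10.7 degrees, less where a joint would pass 70% of its speed; a pose out of reach is approached as far as the arm can. A call with a gripper value outside its range is refused whole. "fingers" is the opening, from -1 (shut) to 1 (fully open), set as the call begins (left out, the last holds). The fingers move at their own pace and stop on an object; the grip force is fixed at half the most. Time passes only in rows, so rows that do not move let the fingers close. It gives the time, the measured TCP pose, the force, the opening and the grip force at its end, in the units of the state.
- bot.get_obs(): the state, without advancing time (a new reading comes with each control period).
- bot.capture(name): name is "scene" or "top"; returns a dict with "img" (480x640x3 uint8, blue, green, red), "range_z" (480x640 float32, mm along the optical axis (not along the pixel's ray), 0 where there is no reading), "fx", "fy", "cx", "cy" (pixels), "world_from_camera" (4x4, takes a point from camera to world coordinates). Camera axes: x right, y down, z forward; pixel columns grow to the right and rows downward; lengths in mm; the calibration is good to about 2 mm. A picture is of the moment at which its call begins.
- bot.close_job(): hands the job in; it is judged then, once.
Trained networks look in a picture, given as the dict that the camera call returned (one of the last four; its "shot" number tells which), for a name from the list of things; names that differ only in an ending like _2 or _b are one class to them, and where a whole thing is asked for, a point or a joint stands for the part that bears it (a point fixed in the world has none). Each returns a list of dicts, best first, with "p" (0 to 1); they miss things now and then, are a little off and sometimes report something else, mostly with a low value. They report only what shows in the picture. A call takes as long as a camera call. They do not tell look-alikes from the thing itself.
- bot.cut_out(picture, thing): "pixels" (480x640 bool, what is visible of it) and "point" ([column, row] in pixels, amid what is visible of it).
The state is a dict: "time": time; "joint_positions": joint angles; "dq": joint speeds; "tau": joint torques, N m; "tool_pos": TCP position; "tcp_rot": TCP orientation; "contact_force": force on the tool from outside, world axes, zero at the start; "moment": the same for the moment, N m; "grip_width": finger opening in mm; "finger_force": force on a finger pad.
Only numpy, scipy, OpenCV 4.12 (cv2) and the standard library are available. Lean on these libraries where they do the work, as an engineer would, in place of code of your own. Each camera call takes 0.05 s, during which the arm holds its last target. There are 200 camera calls.

## Working session

There is one attempt and no reset: what is moved stays moved. The work goes in short steps, Python scripts to look and compute and a tool call to move; the robot and the scene stay as the last step left them, time stands still between calls to the robot, and variables do not carry over. Pictures are saved under pics/ and viewed, at most 10 in all, crops included, and the job is handed in when it is done.

Besides the shell and the picture viewer there is one more tool, called after "Request:" in YAML: its name, and indented under it one key for each argument. apply_moves: Moves the arm, as the interface text tells. Its arguments: {"type":"object","properties":{"motion":{"type":"string"},"fingers":{"type":"number"}},"required":["motion"]}

```bash
mkdir -p pics; ls; cat > h.py <<'E'
from plant import bot
import numpy as np, cv2
def pts(c,mask):
    v,u=np.nonzero(mask&(c["range_z"]>0)); z=c["range_z"][v,u]
    P=np.stack([(u-c["cx"])/c["fx"]*z,(v-c["cy"])/c["fy"]*z,z,np.ones_like(z)])
    return (np.array(c["world_from_camera"])@P)[:3].T
E
python3 - <<'E'
from h import *
o=bot.get_obs(); print(o)
for n in("scene","top"):
    c=bot.capture(n); cv2.imwrite(f"pics/{n}0.png",c["img"]); print(n,c["fx"],np.round(c["world_from_camera"],3))
    for t in("bar","jig","plunger_top","screwdriver","tape_measure","glue_bottle"):
        for d in bot.cut_out(c,t):
            P=pts(c,d["pixels"])
            print(t,round(d["p"],2),d["point"],len(P), np.median(P,0).round() if len(P) else "", np.percentile(P[:,2],[5,95]).round() if len(P) else "")
E
```

```text
pics
{'time': 0.0, 'joint_positions': array([ 1.09299157e+00,  3.42706032e-01,  1.52500717e+00, -1.17937936e-05,
        1.27538074e+00, -1.45987426e-01]), 'dq': array([-0.00183675, -0.00075917, -0.00105241,  0.00051756, -0.00016047,
        0.00140163]), 'tau': array([ 1.05975065e-03, -4.31243026e+01, -2.44222713e+01,  7.18846754e-02,
        5.59513725e-02, -1.32595487e-04]), 'tool_pos': array([170.81613782, 496.01333244, 226.05705632]), 'tcp_rot': array([-3.14010569e+00, -2.07233941e-04,  2.80977862e+00]), 'contact_force': array([ 1.05370967, -0.06974761,  0.0540604 ]), 'moment': array([ 8.63322786e-03, -5.01869745e-05,  1.86605980e-03]), 'finger_force': 0.0, 'grip_width': 91.97859206631321}
scene 567.9143119310294 [[ 5.820000e-01 -6.120000e-01  5.360000e-01 -3.357290e+02]
 [-8.130000e-01 -4.540000e-01  3.650000e-01 -4.546960e+02]
 [ 2.000000e-02 -6.480000e-01 -7.610000e-01  1.155789e+03]
 [ 0.000000e+00  0.000000e+00  0.000000e+00  1.000000e+00]]
bar 0.95 [321.0, 215.5] 985 [538. 153.  22.] [ 6. 26.]
bar 0.78 [182.5, 269.9] 2277 [175. 313.  28.] [ 6. 32.]
bar 0.75 [230.2, 194.3] 
[... 430 characters left out ...]
+00  1.00000e-02 -1.50000e-02  8.17200e+01]
 [ 1.30000e-02 -1.93000e-01 -9.81000e-01  9.34440e+02]
 [ 0.00000e+00  0.00000e+00  0.00000e+00  1.00000e+00]]
bar 0.8 [191.8, 378.3] 3963 [178. 319.  28.] [16. 31.]
bar 0.69 [152.6, 230.3] 1973 [461. 412.  22.] [10. 25.]
bar 0.68 [273.0, 195.1] 1933 [538. 164.  22.] [ 5. 25.]
jig 0.79 [450.1, 185.2] 4751 [ 554. -209.   18.] [11. 65.]
jig 0.34 [339.7, 121.4] 1000 [672.  23.  95.] [ 14. 135.]
plunger_top 0.49 [455.7, 177.7] 183 [ 560. -211.   69.] [46. 72.]
screwdriver 0.75 [216.5, 284.0] 754 [355. 275.  22.] [11. 28.]
tape_measure 0.87 [450.8, 282.6] 823 [ 349. -192.   59.] [ 4. 66.]
glue_bottle 0.64 [339.4, 121.9] 1015 [673.  23.  95.] [ 14. 136.]
```

View pics/scene0.png

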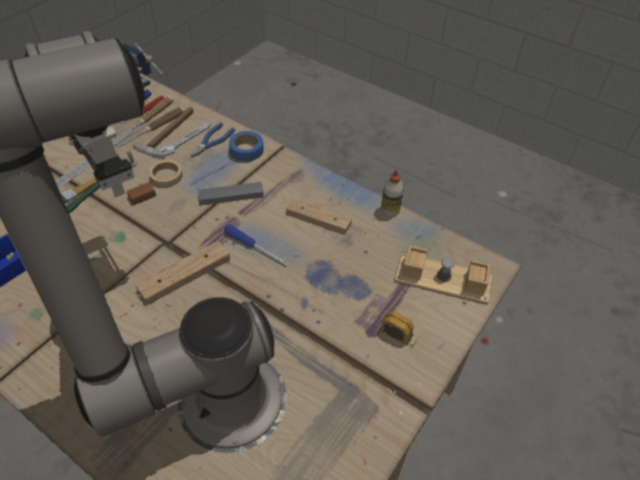

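View pics/top0.png

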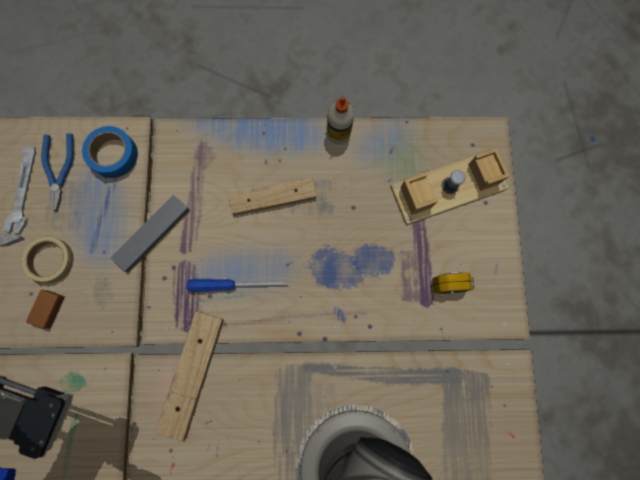

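The target bar is the short pale one at top (273,197). The grey one is at (150,232), and the larger pale one at (190,375) is a look-alike. The jig is at (453,185), with the tape measure, glue bottle and screwdriver clear of the path. Next I'll fit the box models to the silhouettes in both views.

```bash
cat >> h.py <<'E'
from scipy.optimize import minimize
def box(x0,x1,y0,y1,z0,z1): return np.array([[x,y,z] for x in(x0,x1) for y in(y0,y1) for z in(z0,z1)],float)
BAR=[box(-21,21,-90,90,0,21)]
def jigm(): return [box(-47,47,-118,118,0,12)]+[box(-33,33,min(s*55,s*103),max(s*55,s*103),12,62) for s in(1,-1)]+[box(-14,14,-14,14,12,68)]
S=4
def render(c,parts,p):
    x,y,a,z=p; R=np.array([[np.cos(a),-np.sin(a),0],[np.sin(a),np.cos(a),0],[0,0,1]])
    T=np.linalg.inv(np.array(c["world_from_camera"])); im=np.zeros((480*S,640*S),np.uint8)
    for b in parts:
        w=b@R.T+[x,y,z]; k=w@T[:3,:3].T+T[:3,3]
        uv=np.stack([k[:,0]/k[:,2]*c["fx"]+c["cx"],k[:,1]/k[:,2]*c["fy"]+c["cy"]],1)
        cv2.fillConvexPoly(im,cv2.convexHull(((uv+.5)*S).round().astype(np.int32)),255)
    return cv2.resize(im,(640,480),interpolation=cv2.INTER_AREA)/255.
def fit(views,parts,p0,withz=False):
    n=4 if withz else 3
    def cost(q):
        p=np.r_[q*np.array([1,1,.01,1])[:n],[p0[3]]*(4-n)]; s=0
        for c,m in views:
            r=render(c,parts,p); s+=1-np.minimum(r,m).sum()/np.maximum(r,m).sum()
        return s
    q0=np.array(p0)[:n]/np.array([1,1,.01,1])[:n]
    sim=np.vstack([q0]+[q0+d for d in np.eye(n)*6])
    r=minimize(cost,q0,method="Nelder-Mead",options=dict(initial_simplex=sim,xatol=.05,fatol=1e-5,maxiter=250))
    return r.x*np.array([1,1,.01,1])[:n],r.fun
E
cat > m.py <<'E'
from h import *
cs=[bot.capture(n) for n in("top","scene")]
for t,parts,p0,zr in(("bar",BAR,[538,160,0,0],(17,27)),("jig",jigm(),[556,-213,0,0],(56,72))):
    vs=[];A=[]
    for c in cs:
        d=[d for d in bot.cut_out(c,t) if np.linalg.norm(np.median(pts(c,d["pixels"]),0)[:2]-p0[:2])<60]
        if not d: print("miss",t);continue
        m=d[0]["pixels"]; vs.append((c,m.astype(float)))
        P=pts(c,m); P=P[(P[:,2]>zr[0])&(P[:,2]<zr[1])]; A.append(P)
        print(t,"depth rect",cv2.minAreaRect(P[:,:2].astype(np.float32)),"z",np.median(P[:,2]))
    xy=np.vstack(A)[:,:2]; w,V=np.linalg.eigh(np.cov(xy.T)); ax=V[:,1]; p0[2]=np.arctan2(-ax[0],ax[1]); 
    if ax[1]<0:p0[2]=np.arctan2(ax[0],-ax[1])
    print("pca",p0[2])
    for v in(vs,vs[:1],vs[1:]): print("  fit",*fit(v,parts,p0))
    print("  fitz",*fit(vs,parts,p0,True))
    ax=fit(vs,parts,p0)[0]; p=np.r_[ax,0]
    for c,n in zip(cs,("t","s")):
        im=cv2.resize(c["img"],None,fx=3,fy=3); e=cv2.resize((render(c,parts,p)>.5).astype(np.uint8),None,fx=3,fy=3)
        k,_=cv2.findContours(e,0,1); cv2.drawContours(im,k,-1,(0,0,255),1)
        M=np.argwhere(e);v,u=M.mean(0).astype(int); cv2.imwrite(f"pics/{t}_{n}.png",im[max(v-140,0):v+140,max(u-200,0):u+200][:280,:400])
import os
g=lambda n:cv2.resize(cv2.imread(f"pics/{n}.png"),(400,280))
cv2.imwrite("pics/mont.png",np.vstack([np.hstack([g("bar_t"),g("bar_s")]),np.hstack([g("jig_t"),g("jig_s")])]))
E
python3 m.py
```

```text
bar depth rect ((540.25341796875, 163.87269592285156), (42.81816864013672, 178.626953125), 11.74405574798584) z 22.59944151884349
bar depth rect ((542.631591796875, 160.5552978515625), (49.336246490478516, 181.370849609375), 11.406828880310059) z 22.647866343451142
pca 0.20078727104836872
  fit [5.42386318e+02 1.63598951e+02 2.01382578e-01] 0.19256754838459922
  fit [5.41915996e+02 1.63988816e+02 2.07188672e-01] 0.052702234716535346
  fit [5.45713073e+02 1.63444920e+02 1.91797719e-01] 0.10012025038236727
  fitz [5.40420554e+02 1.61356873e+02 2.03047085e-01 5.00253072e+00] 0.18732035246325662
jig depth rect ((561.3079833984375, -212.9008331298828), (67.21018981933594, 206.34686279296875), 19.0997257232666) z 63.546939139823394
jig depth rect ((562.8344116210938, -217.06201171875), (72.55530548095703, 206.1589813232422), 19.09306526184082) z 62.33473582224042
pca 0.330941225546621
  fit [ 5.63787891e+02 -2.15365796e+02  3.25886619e-01] 0.11232504592969161
  fit [ 5.62396194e+02 -2.13928519e+02  3.21100281e-01] 0.05706551367904655
  fit [ 5.65910297e+02 -2.14749007e+02  3.34740376e-01] 0.04264229274721287
  fitz [ 5.63671342e+02 -2.14922502e+02  3.32960621e-01  1.09829273e+00] 0.10938653973358525
```

View pics/mont.png

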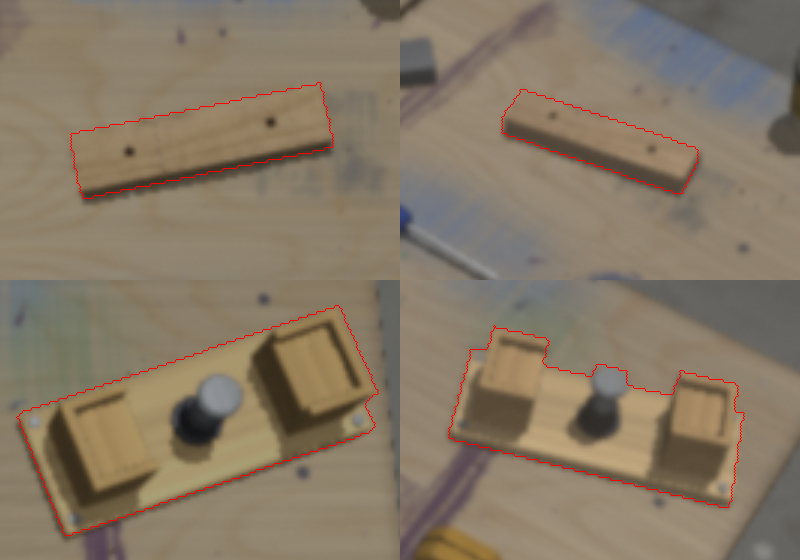

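The fits agree: bar at (541.5, 163), yaw 0.20; jig at (562.5, -215), yaw 0.328. I'll turn the tool by about 60° and go above the bar.

Request:
apply_moves:
  motion: "0 0 0 10;0 0 0 10;0 0 0 10;0 0 0 10;0 0 0 10;0 0 0 9.6;0 0 0 0"
  fingers: 1

```text
time: 1.88
tool_pos: [171.0, 496.4, 226.7]
tcp_rot: [-3.142, 0.0, 1.771]
contact_force: [-0.4, -0.1, -0.1]
grip_width: 91.8
finger_force: 0.0
```

Request:
apply_moves:
  motion: "-0.045 0.033 0 0;-0.045 0.033 0 0;-0.045 0.033 0 0;-0.045 0.033 0 0;-0.045 0.033 0 0;-0.045 0.033 0 0;-0.045 0.033 0 0;-0.045 0.033 0 0"

```text
time: 2.88
tool_pos: [502.2, 194.2, 226.9]
tcp_rot: [3.141, -0.0, 1.774]
contact_force: [0.3, 0.7, 0.9]
grip_width: 91.9
finger_force: 0.0
```

Request:
apply_moves:
  motion: "-0.04 0.033 0.03 0;0 0 0.04 0;0 0 0 0;0 0 0 0"

```text
time: 3.38
tool_pos: [541.6, 163.5, 158.2]
tcp_rot: [3.14, -0.0, 1.772]
contact_force: [0.7, -0.2, 0.4]
grip_width: 91.8
finger_force: 0.0
```

Request:
apply_moves:
  motion: "0 0 0.04 0;0 0 0.04 0;0 0 0.03 0;0 0 0.02 0;0 0 0.012 0;0 0 0.008 0;0 0 0 0;0 0 0 0"

```text
time: 4.38
tool_pos: [541.7, 163.1, 7.6]
tcp_rot: [3.14, -0.0, 1.77]
contact_force: [0.8, 0.8, -0.7]
grip_width: 91.9
finger_force: 0.0
```

Request:
apply_moves:
  motion: "0 0 0.002 0;0 0 0 0;0 0 0 0;0 0 0 0;0 0 0 0;0 0 0 0;0 0 0 0;0 0 0 0"
  fingers: -1

```text
time: 5.38
tool_pos: [541.1, 162.9, 4.7]
tcp_rot: [-3.142, -0.0, 1.77]
contact_force: [-0.5, 0.3, 0.6]
grip_width: 42.1
finger_force: 30.0
```

Request:
apply_moves:
  motion: "0 0 -0.01 0;0 0 -0.025 0;0 0 -0.04 0;0 0 -0.04 0;0 0 -0.03 0;0 0 0 -3.6;0 0 0 -3.7;0 0 0 0"

```text
time: 6.38
tool_pos: [541.1, 162.9, 150.3]
tcp_rot: [3.141, 0.0, 1.896]
contact_force: [-0.4, 1.3, -0.4]
grip_width: 41.8
finger_force: 30.0
```

Request:
apply_moves:
  motion: "-0.025 -0.007 0 0;-0.05 -0.014 0 0;-0.055 -0.0154 0 0;-0.055 -0.0154 0 0;-0.055 -0.0154 0 0;-0.055 -0.0154 0 0;-0.045 -0.0122 0 0;-0.025 -0.007 0 0"

```text
time: 7.38
tool_pos: [561.4, -218.1, 149.7]
tcp_rot: [3.142, 0.0, 1.893]
contact_force: [0.4, -0.6, -0.6]
grip_width: 41.5
finger_force: 30.0
```

Request:
apply_moves:
  motion: "0 0 0.02 0;0 0 0.02 0;0 0 0 0;0 0 0 0"

```text
time: 7.88
tool_pos: [562.1, -215.6, 110.5]
tcp_rot: [3.141, 0.001, 1.897]
contact_force: [0.4, -0.1, -0.9]
grip_width: 41.7
finger_force: 30.0
```

```bash
cat > m2.py <<'E'
from h import *
import sys
o=bot.get_obs(); x,y,z=o["tool_pos"]; yaw=o["tcp_rot"][2]; print(o["time"],o["tool_pos"].round(1),yaw)
zb=z-4.5
J=[562.5,-215,.328,0]; B=[x,y,yaw-np.pi/2,zb]; out=[]
for n in("top","scene"):
    c=bot.capture(n); im=cv2.resize(c["img"],None,fx=3,fy=3)
    for parts,p,col in((jigm(),J,(0,0,255)),(BAR,B,(0,255,0))):
        e=cv2.resize((render(c,parts,p)>.5).astype(np.uint8),None,fx=3,fy=3)
        k,_=cv2.findContours(e,0,1); cv2.drawContours(im,k,-1,col,1)
    v,u=np.argwhere(e).mean(0).astype(int); v=max(v,200);u=min(max(u,200),1720)
    out.append(im[v-200:v+200,u-200:u+200])
    for d in bot.cut_out(c,"bar"):
        P=pts(c,d["pixels"]); 
        if len(P) and np.linalg.norm(np.median(P,0)[:2]-[x,y])<90:
            P=P[abs(P[:,2]-zb-21)<6]; print(n,d["p"],cv2.minAreaRect(P[:,:2].astype(np.float32)),np.median(P[:,2]),zb+21)
            print("  fit",*fit([(c,d["pixels"].astype(float))],BAR,B),B)
cv2.imwrite(sys.argv[1],np.hstack(out))
E
python3 m2.py pics/over.png
```

```text
7.875 [ 562.1 -215.6  110.5] 1.896574374124641
scene 0.81 ((563.88232421875, -219.5338134765625), (47.60195541381836, 177.86924743652344), 18.334543228149414) 128.51319399150645 127.03209793342215
  fit [ 5.66950163e+02 -2.18263697e+02  3.28815950e-01] 0.5007538830962657 [np.float64(562.0903867211921), np.float64(-215.55204943950915), np.float64(0.32577804732974447), np.float64(106.03209793342215)]
```

View pics/over.png

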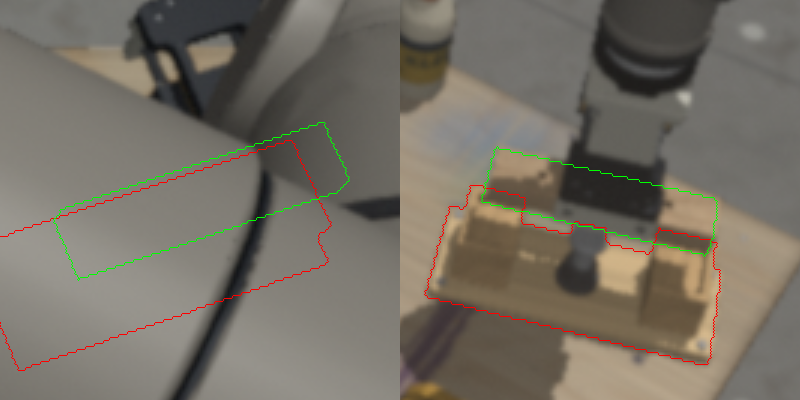

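The scene view shows the bar above the jig as predicted. The top view is blocked by the arm. Averaging the views, the bar needs about 1.4 mm along its length; I'll correct that and lower it to just above the plunger.

Request:
apply_moves:
  motion: "0.0014 0 0.01 0;0 0 0.01 0;0 0 0.008 0;0 0 0.004 0;0 0 0 0;0 0 0 0"

```text
time: 8.82
tool_pos: [561.4, -214.2, 78.0]
tcp_rot: [3.141, 0.0, 1.897]
contact_force: [0.7, 0.0, -1.4]
grip_width: 42.0
finger_force: 30.0
```

```bash
python3 m2.py pics/near.png
```

```text
8.825 [ 561.4 -214.2   78. ] 1.8969872418779556
scene 0.81 ((562.6272583007812, -216.2769317626953), (48.16774368286133, 179.05657958984375), 17.583810806274414) 95.44002947769309 94.45733164751957
  fit [ 5.65936584e+02 -2.14658988e+02  3.26118557e-01] 0.47302963658821817 [np.float64(561.427824413317), np.float64(-214.24052081653085), np.float64(0.3261909150830591), np.float64(73.45733164751957)]
```

View pics/near.png

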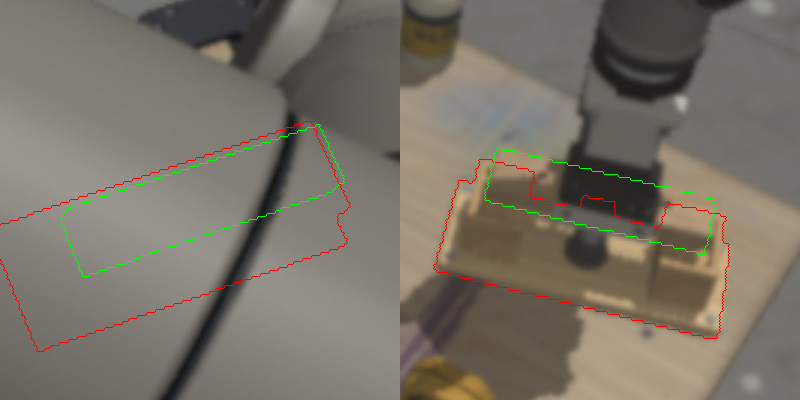

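In the scene view the bar and jig centres now agree within 1 mm, so I'll press down gently.

Request:
apply_moves:
  motion: "0 0 0.003 0;0 0 0.002 0;0 0 0.002 0;0 0 0.002 0;0 0 0.002 0;0 0 0.002 0;0 0 0 0;0 0 0 0"

```text
time: 10.02
tool_pos: [561.2, -214.1, 65.1]
tcp_rot: [3.141, 0.0, 1.897]
contact_force: [-2.0, 1.2, 5.7]
grip_width: 42.2
finger_force: 30.0
```

Request:
apply_moves:
  motion: "0 0 0.002 0;0 0 0.002 0;0 0 0.001 0;0 0 0.001 0;0 0 0 0;0 0 0 0"

```text
time: 10.78
tool_pos: [561.2, -214.1, 59.5]
tcp_rot: [3.141, 0.0, 1.897]
contact_force: [-4.7, 1.5, 8.6]
grip_width: 41.8
finger_force: 30.0
```

Request:
apply_moves:
  motion: "0 0 0.001 0;0 0 0 0;0 0 0 0"

```text
time: 11.15
tool_pos: [561.2, -214.1, 58.6]
tcp_rot: [3.141, 0.0, 1.897]
contact_force: [-3.2, 1.6, 9.5]
grip_width: 42.1
finger_force: 30.0
```

Request:
apply_moves:
  motion: "0 0 0.001 0;0 0 0 0;0 0 0 0"

```text
time: 11.52
tool_pos: [561.2, -214.1, 57.7]
tcp_rot: [3.141, 0.0, 1.897]
contact_force: [-3.0, 1.8, 9.6]
grip_width: 42.2
finger_force: 30.0
```

A sideways force of about 3 N towards -x suggests light contact with a cheek, so I'll ease the bar 1 mm that way.

Request:
apply_moves:
  motion: "0 -0.001 0 0;0 0 0 0;0 0 0 0"

```text
time: 11.9
tool_pos: [561.2, -214.1, 57.9]
tcp_rot: [3.139, 0.001, 1.897]
contact_force: [-1.8, 3.6, 10.7]
grip_width: 41.6
finger_force: 30.0
```

Request:
apply_moves:
  motion: "0 0 0.001 0;0 0 0 0;0 0 0 0"

```text
time: 12.28
tool_pos: [561.2, -214.1, 57.0]
tcp_rot: [3.139, 0.001, 1.897]
contact_force: [-2.3, 3.8, 10.2]
grip_width: 41.9
finger_force: 30.0
```

```bash
python3 -c "
from h import *
for i in range(3):
    bot.capture('scene');o=bot.get_obs();print(o['contact_force'].round(1),o['moment'].round(2),o['tool_pos'].round(1),o['tcp_rot'].round(3))"
```

```text
[-1.8  2.7  9.9] [ 0.52  0.29 -0.03] [ 561.2 -214.2   57. ] [3.139e+00 1.000e-03 1.897e+00]
[-1.6  3.5 10. ] [0.55 0.3  0.03] [ 561.2 -214.2   57. ] [3.139e+00 1.000e-03 1.897e+00]
[-1.1  3.9 10.5] [0.53 0.29 0.03] [ 561.2 -214.2   57. ] [3.139e+00 1.000e-03 1.897e+00]
```

```bash
cat > m3.py <<'E'
from h import *
import sys
c=bot.capture("scene"); im=c["img"]
cv2.imwrite(sys.argv[1],cv2.resize(im[215:315,375:515],None,fx=5.7,fy=5.7,interpolation=cv2.INTER_CUBIC))
o=bot.get_obs(); d=bot.cut_out(c,"bar")
for d in d:
    P=pts(c,d["pixels"]);
    if np.linalg.norm(np.median(P,0)[:2]-o["tool_pos"][:2])>90: continue
    P=P[(P[:,2]>60)&(P[:,2]<86)]
    R=o["tcp_rot"][2]-np.pi/2; q=(P[:,:2]-[562.8,-216.5])@np.array([[np.cos(R),-np.sin(R)],[np.sin(R),np.cos(R)]])
    for s in(1,-1):
        k=(s*q[:,1]>50)&(P[:,2]>66); print("end",s,k.sum(),"z",np.percentile(P[k,2],[25,50,75,90]).round(1),"x",np.percentile(q[k,0],[2,50,98]).round(1),"y",np.percentile(q[k,1],[2,98]).round(1))
E
python3 m3.py pics/p1.png
```

```text
end 1 228 z [72.4 74.5 76.2 77.8] x [-22.6  -4.   19.4] y [50.6 87.8]
end -1 251 z [72.8 74.5 76.2 77.6] x [-22.   -3.7  20. ] y [-89.1 -50.5]
```

View pics/p1.png

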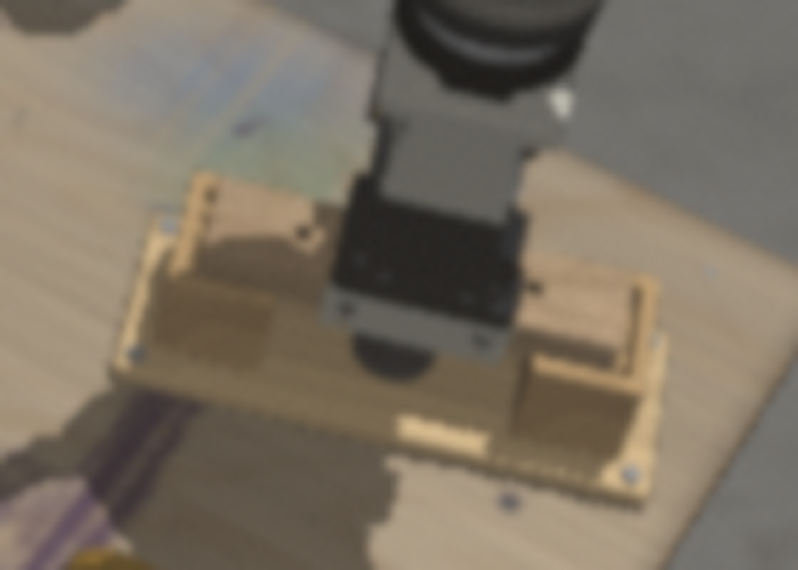

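The picture shows the bar inside both recesses, with gaps at both end stops (near (205,210) and (640,310)), and nearly flat. I'll press on until the force shows it is seated.

Request:
apply_moves:
  motion: "0 0 0.001 0;0 0 0 0;0 0 0 0"

```text
time: 12.9
tool_pos: [561.2, -214.2, 56.7]
tcp_rot: [3.139, 0.001, 1.897]
contact_force: [-2.3, 4.6, 15.5]
grip_width: 41.5
finger_force: 30.0
```

Request:
apply_moves:
  motion: "0 0 0.001 0;0 0 0 0;0 0 0 0"

```text
time: 13.28
tool_pos: [561.2, -214.2, 56.7]
tcp_rot: [3.139, 0.002, 1.897]
contact_force: [-5.8, 5.2, 22.2]
grip_width: 41.3
finger_force: 30.0
```

Request:
apply_moves:
  motion: "0 0 0.001 0;0 0 0 0;0 0 0 0"

```text
time: 13.65
tool_pos: [561.3, -214.2, 56.6]
tcp_rot: [3.139, 0.002, 1.897]
contact_force: [-8.2, 6.7, 28.5]
grip_width: 41.4
finger_force: 30.0
```

```bash
python3 m3.py pics/p2.png; python3 -c "
from h import *
o=bot.get_obs();print(o['time'],o['contact_force'].round(1),o['moment'].round(2),o['tool_pos'].round(2),o['tcp_rot'].round(4))"
```

```text
end 1 211 z [72.4 74.4 76.  77.3] x [-22.   -4.7  18.5] y [50.8 87. ]
end -1 223 z [72.6 74.3 75.9 77.3] x [-21.9  -4.   17.5] y [-87.  -51.5]
13.75 [-7.4  6.9 28.9] [ 0.95  1.56 -0.01] [ 561.25 -214.17   56.62] [3.1387e+00 2.0000e-03 1.8974e+00]
```

View pics/p2.png

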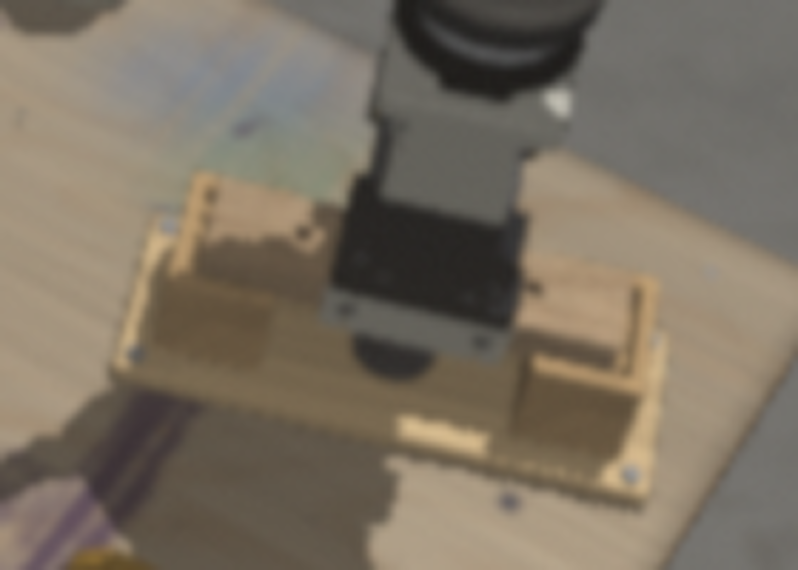

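The bar lies flat in both recesses with both ends at the same height (74.4 and 74.3 mm). It is held with about 29 N, well over the 12 N spring, so I'm handing it in.

```bash
python3 -c "
from plant import bot
print(bot.close_job())"
```

```text
the job is handed in; nothing more can be done
None
```

The pine bar lies flat in both recesses over the plunger, and the arm is still gripping it and pressing it down with about 29 N; the job was handed in at about 14 s, with no verdict returned.

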